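Close a gearbox with the turnbuckle

ROBOT

A 6-joint arm with a two-finger parallel gripper is mounted at the origin on the work surface. World frame = base frame: x ahead of the robot, y to its left, z up, the work surface at z = 0. Lengths are in mm, angles in rad, forces in N, time in s.
With the tool pointing down it reaches from about 325 to 775 mm from the base axis. Payload 5.5 kg.
Tool frame: the origin (TCP) lies midway between the tips of the shut fingers; the grasp point (between the pads) lies 19 mm behind it (r.hold_point_z is the distance from the TCP to the grasp point, in mm); z points along the fingers, y is the line along which they close (so a half turn about z gives the same grasp; the last joint's range is limited). The gripper opens to 85 mm and grips with 20 to 120 N. Pads are 22 mm wide; open, the fingers measure 114 mm over their backs; the gripper's body (76 mm by 85 mm) begins 54 mm behind the grasp point. The pads swing forward as they close: fully open they stand 13 mm farther back than shut.
Start: joints at [-1.312, 0.091, 1.231, -0, 1.82, -0.057], TCP at [186.346, -570.343, 231.275] pointing down, gripper open.
Joint ranges: [-2.87, 2.87], [-0.86, 2.18], [0.17, 2.46], [-1.51, 4.65], [0.06, 2.69], [-2.65, 2.65]. Speed limits (rad/s): [2.57, 2.57, 3.01, 3.14, 3.14, 3.14].

INTERFACE

Orientations are given as a unit quaternion [x, y, z, w].
In Python, from plant import r gives the robot as it stands.
- The arm moves only by the tool send_rows, never from a script. Its argument "motion" is a list of rows, each an object of numbers: "dx", "dy", "dz": the shift along the tool's x, y, z in m; "roll": the turn about the tool's z in degrees. A call has 1 to 20 rows; each row shifts and turns the commanded pose from where the row before left it, along the tool's axes as they then stand; what a row does not reach is not made up. A row lasts 1/12 s, in which the tool goes at most 41.7 mm and 7.16 degrees, less where a joint would pass 70% of its speed; a pose out of reach is approached as far as the arm can. A call with a gripper value outside its range is refused whole. "fingers" is the finger opening in m, from 0 to 0.0854, set as the call begins (left out, the last holds). The fingers move at their own pace and stop on an object; "newtons" is the grip in N (left out, the last holds). Time passes only in rows, so rows that do not move let the fingers close. It gives the time, the measured TCP pose, the force, the opening and the grip force at its end, in the units of the state.
- r.state(): the state, without advancing time (a new reading comes with each control period).
- r.camera(name): name is "scene" or "top" or "wrist"; returns a dict with "img" (384x512x3 uint8, blue, green, red), "depth" (384x512 float32, mm along the optical axis (not along the pixel's ray), 0 where there is no reading), "mtx" (3x3 intrinsics, pixels), "position" and "rotation" of the camera in the world. Camera axes: x right, y up, looking along -z (the intrinsics and any distortion apply to the point x, -y, -z); pixel columns grow to the right and rows downward; lengths in mm; the calibration is good to about 2 mm. A picture is of the moment at which its call begins.
- r.close_job(): hands the job in; it is judged then, once.
Trained networks look in a picture, given as the dict that the camera call returned (one of the last four; its "shot" number tells which), for a name from the list of things; names that differ only in an ending like _2 or _b are one class to them, and where a whole thing is asked for, a point or a joint stands for the part that bears it (a point fixed in the world has none). Each returns a list of dicts, best first, with "conf" (0 to 1); they miss things now and then, are a little off and sometimes report something else, mostly with a low value. They report only what shows in the picture. A call takes as long as a camera call.
- r.find_in(name, picture): "bbox" ([left, top, width, height] in pixels, round what is visible of it).
- r.pinpoint(name, picture): "xy" ([column, row] in pixels: a listed point, or the origin of a listed thing).
The state is a dict: "t": time; "qpos": joint angles; "qvel": joint speeds; "effort": joint torques, N m; "tcp_pos": TCP position; "orientation": TCP orientation; "contact_force": force on the tool from outside, world axes, zero at the start; "torque": the same for the moment, N m; "grip_width": opening from 0.0 (shut) to 1.0 (fully open); "grasp_force": force on a finger pad.
Only numpy, scipy, OpenCV 4.12 (cv2) and the standard library are available. Lean on these libraries where they do the work, as an engineer would, in place of code of your own. Each camera call takes 0.05 s, during which the arm holds its last target. There are 200 camera calls.

TASK

On the jig, close up the gearbox: turn the brass turnbuckle by its red-tipped spokes, pushing the upper ones over away from the robot, until it comes to its stop and both steel side plates are drawn fully home against the blue housing. Leave the loose tools and parts around it where they lie.

Things in the scene. Friction and masses are not known exactly. Their poses are not given: they have to be found in the camera images.
- turnbuckle_mid (a point): Fixed point at the middle of the brass turnbuckle, on its axis, 155 mm above the bench. y runs along the turnbuckle (level), z up, x level across it, roughly away from the robot. Four steel spokes 12 mm thick at right angles turn in the x-z plane at y = 0, ending in slippery red balls 22 mm across, centres 85 mm from the axis. The brass open-frame body is 92 mm long, 42 mm thick.
- turnbuckle (a joint): Turn of the brass body (rad): 0 slack, 3.6 at its hard stop, plates home. Growing tightens: the top spoke goes towards +x of turnbuckle_mid. At value q the spokes lean q, q+pi/2, q+pi, q+3pi/2 from straight up towards +x. Friction about 0.2 N m; stays where left. One rad draws each plate in 4 mm. Spokes can be pushed over from above, one after another, with shut fingers.
- jig: Steel bed, 180 mm (x) by 340 mm (y), 15 mm thick, fixed to the bench; origin under its centre, straight below turnbuckle_mid, same axes. Position and yaw vary. On it a blue housing 110 mm (x) by 150 mm (y), top 55 mm above the bench, stands below the turnbuckle.
- left_plate_face (a point): Point on the inner face of the steel side plate at +y of turnbuckle_mid, on the turnbuckle's axis: 75 mm from turnbuckle_mid when home, up to 89 mm slack. The plate is 130 mm wide (x), 16 mm thick, its top 156 mm above the bench, with a lug 44 mm wide reaching 186 mm. A threaded rod 18 mm thick joins it to the brass body; gears on its outer face.
- right_plate_face (a point): The same point on the like side plate at -y of turnbuckle_mid.
- left_plate (a joint): Travel of the +y side plate (m): 0 slack to 0.0144 home against the blue housing; the gap left is 0.0144 minus this. Moved only by the turnbuckle.
- right_plate (a joint): The same for the -y side plate (m): 0 slack to 0.0144 home.
- screwdriver: Bystander, not to be disturbed: yellow-handled screwdriver, 200 mm, lying near the jig.
- wrench: Bystander, not to be disturbed: steel spanner, 180 mm, lying near the jig.
- loose_gear: Bystander, not to be disturbed: loose spur gear, 70 mm across, 18 mm high, lying flat near the jig.
- bearing: Bystander, not to be disturbed: steel bearing ring, 62 mm across, 18 mm high, lying flat near the jig.
- oil: Bystander, not to be disturbed: yellow oil bottle, 130 mm tall, standing to the right of the jig.
- hammer: Bystander, not to be disturbed: hammer, 260 mm, lying to the left of the jig.
- shaft: Bystander, not to be disturbed: stepped steel shaft, 150 mm, lying to the right of the jig.

How it is judged (in metres and radians):
At the end, for the whole second after the job is handed in: The turnbuckle is at its stop (within 0.25 rad) and at rest, and both side plates are home against the housing (each gap under 1 mm) (value of joint turnbuckle above 3.35 rad and value of joint each of left_plate, right_plate above 0.0134 m and velocity of joint turnbuckle between -0.05 and 0.05 rad/s); the robot touches nothing.
It fails at once if a loose tool or part around the jig is pushed more than 30 mm from its place (distance of any of screwdriver, wrench, loose_gear, bearing, oil, hammer, shaft from where it was at the start of the episode above 0.03 m).
It also fails if it takes over 56 s, if anything falls off the work surface, if the arm or the gripper's body presses on something with over 40 N, if the wrist force passes 120 N, or if a joint passes its speed limit or range.

## Working session

There is one attempt and no reset: what is moved stays moved. The work goes in short steps, Python scripts to look and compute and a tool call to move; the robot and the scene stay as the last step left them, time stands still between calls to the robot, and variables do not carry over. Pictures are saved under pics/ and viewed, at most 10 in all, crops included, and the job is handed in when it is done.

Besides the shell and the picture viewer there is one more tool, called after "Emit:" in YAML: its name, and indented under it one key for each argument. send_rows: Moves the arm, as the interface text tells. Its arguments: {"type":"object","properties":{"motion":{"type":"array","items":{"type":"object","properties":{"dx":{"type":"number"},"dy":{"type":"number"},"dz":{"type":"number"},"roll":{"type":"number"}}}},"fingers":{"type":"number"},"newtons":{"type":"number"}},"required":["motion"]}

```bash
mkdir -p pics; cat > h.py <<'E'
import numpy as np, cv2
from plant import r
def world(p,u,v,d=None,z=None):
    K=p["mtx"];ray=np.array([(u-K[0,2])/K[0,0],-(v-K[1,2])/K[1,1],-1.])
    R=np.array(p["rotation"]);R=R if R.shape==(3,3) else __import__('scipy.spatial.transform',fromlist=['Rotation']).Rotation.from_quat(R).as_matrix()
    w=R@ray;c=np.array(p["position"])
    if d is None:d=(z-c[2])/w[2]
    return c+w*d
E
python3 - <<'E'
from h import *
s=r.state();print(s["t"],s["tcp_pos"],s["orientation"])
ims=[]
for n in ("scene","top"):
    p=r.camera(n);ims.append(p["img"].copy())
    cv2.imwrite(f"pics/{n}0.png",p["img"])
    print(n,p["position"],p["rotation"])
    for k,z in (("turnbuckle_mid",155),("left_plate_face",155),("right_plate_face",155),("jig",0),("oil",0),("hammer",10),("shaft",10),("screwdriver",10),("wrench",5),("loose_gear",9),("bearing",9)):
        q=r.pinpoint(k,p)
        if q:
            print(k,round(q[0]["conf"],2),np.round(q[0]["xy"]),np.round(world(p,*q[0]["xy"],z=z)))
        else: print(k,None)
E
```

```text
0.0 [ 186.27160217 -570.05722498  230.14940952] [ 9.87555546e-01  1.57267552e-01 -1.03248295e-04 -9.74735109e-04]
scene [1198.29796132 -784.40760517 1380.13012574] [0.31764747 0.10904431 0.32722517 0.88325144]
turnbuckle_mid 0.82 [251. 195.] [563. -16. 155.]
left_plate_face 0.94 [266. 182.] [563.  63. 155.]
right_plate_face 0.63 [235. 182.] [482. -10. 155.]
jig 0.76 [251. 219.] [554.  -4.   0.]
oil 0.96 [162. 319.] [ 594. -478.    0.]
hammer 0.74 [312. 124.] [430. 545.  10.]
shaft 0.82 [112. 283.] [ 385. -502.   10.]
screwdriver 0.52 [295. 233.] [716.  46.  10.]
wrench 0.59 [279. 179.] [516. 209.   5.]
loose_gear 0.72 [234. 183.] [398.  77.   9.]
bearing 0.63 [162. 320.] [ 602. -482.    9.]
top [ 215.51275722    6.09106118 1772.12517086] [ 0.07464368 -0.07304713 -0.69122224  0.71505542]
turnbuckle_mid 0.64 [254. 196.] [561.   1. 155.]
left_plate_face 0.84 [229. 197.] [555.  86. 155.]
right_plate_face 0.82 [282. 191.] [583. -93. 155.]
jig 0.9 [254. 201.] [577.   2.   0.]
oil 0.62 [380. 197.] [ 607. -472.    0.]
hammer None
shaft 0.88 [388. 255.] [ 387. -495.   10.]
screwdriver 0.6 [244. 165.] [712.  44.  10.]
wrench 0.6 [201. 215.] [515. 198.   5.]
loose_gear 0.5 [229. 246.] [402.  87.   9.]
bearing 0.63 [288. 242.] [ 424. -129.    9.]
```

View pics/scene0.png

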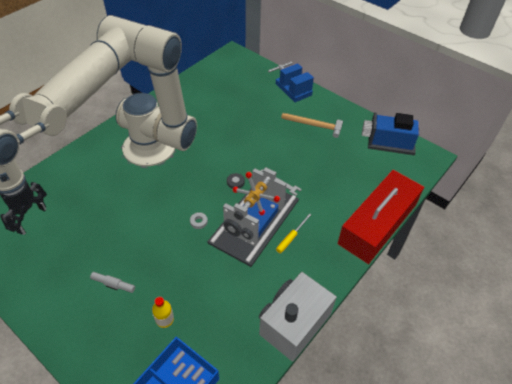

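View pics/top0.png

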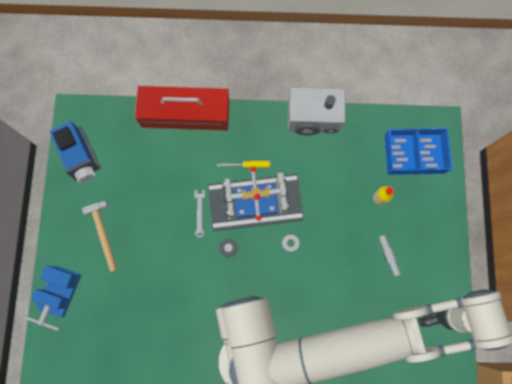

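The pictures show the jig at about (560, 0). In the top view there are red balls at about (253,168), (257,196) and (259,217), so q≈0. Jig yaw is about +0.15 rad. I'll raise the arm and move above the jig with the fingers shut.

Emit:
send_rows:
  motion:
    - {"dz": -0.03}
    - {"dx": 0.026, "dy": -0.025, "dz": -0.01}
    - {"dx": 0.026, "dy": -0.025, "dz": -0.01}
    - {"dx": 0.026, "dy": -0.025, "dz": -0.01}
    - {"dx": 0.026, "dy": -0.025, "dz": -0.01}
    - {"dx": 0.026, "dy": -0.025, "dz": -0.01}
    - {"dx": 0.026, "dy": -0.025, "dz": -0.01}
    - {"dx": 0.026, "dy": -0.025, "dz": -0.01}
    - {"dx": 0.026, "dy": -0.025, "dz": -0.01}
    - {"dx": 0.026, "dy": -0.025, "dz": -0.01}
    - {"dx": 0.026, "dy": -0.025, "dz": -0.01}
    - {"dx": 0.026, "dy": -0.025, "dz": -0.01}
    - {"dx": 0.026, "dy": -0.025, "dz": -0.01}
    - {"dx": 0.026, "dy": -0.025, "dz": -0.01}
    - {"dx": 0.026, "dy": -0.025, "dz": -0.01}
    - {"dx": 0.026, "dy": -0.025}
    - {"dx": 0.026, "dy": -0.025}
    - {"dx": 0.026, "dy": -0.025}
    - {"dx": 0.026, "dy": -0.025}
    - {}
  fingers: 0

```text
invalid input
```

```bash
cat > look.py <<'E'
from h import *
import sys
from scipy.spatial.transform import Rotation as Ro
def look(tag,cams=("wrist","scene","top")):
    s=r.state();m=Ro.from_quat(s["orientation"]).as_matrix()
    print("t",round(s["t"],2),"tcp",np.round(s["tcp_pos"],1),"tx",np.round(m[:,0],3),"tz",np.round(m[:,2],3),"F",np.round(s["contact_force"],1))
    for n in cams:
        p=r.camera(n);cv2.imwrite(f"pics/{n}{tag}.png",p["img"]);print(n)
        for k in ("turnbuckle_mid","left_plate_face","right_plate_face"):
            q=r.pinpoint(k,p)
            if q:print(" ",k,round(q[0]["conf"],2),np.round(q[0]["xy"]),np.round(world(p,*q[0]["xy"],z=155)))
        b,g,rr=[p["img"][...,i].astype(int) for i in range(3)]
        c,l,st,ce=cv2.connectedComponentsWithStats(((rr>120)&(g<70)&(b<70)).astype(np.uint8))
        for i in range(1,c):
            if st[i,4]<8:continue
            d=p["depth"][l==i];d=d[d>0]
            if len(d):
                w=world(p,*ce[i],d=np.median(d))
                if np.hypot(w[0]-560,w[1])<160:print("  red",np.round(ce[i]),st[i,4],np.round(w))
if __name__=="__main__":look(sys.argv[1],sys.argv[2:] or ("wrist","scene","top"))
E
python3 look.py 1
```

```text
t 1.2 tcp [ 186.3 -570.3  231.3] tx [0.951 0.311 0.   ] tz [ 0.  0. -1.] F [-0.5 -0.2  0.8]
wrist
scene
  turnbuckle_mid 0.67 [251. 195.] [562. -16. 155.]
  left_plate_face 0.67 [266. 182.] [564.  62. 155.]
  right_plate_face 0.72 [245. 211.] [591. -82. 155.]
  red [248. 174.] 27 [545. -11. 241.]
  red [235. 189.] 21 [491. -19. 135.]
  red [276. 198.] 31 [652.   4. 191.]
  red [262. 212.] 13 [602.  -6.  83.]
top
  turnbuckle_mid 0.78 [251. 191.] [578.  12. 155.]
  left_plate_face 0.87 [229. 198.] [553.  87. 155.]
  right_plate_face 0.8 [282. 191.] [583. -93. 155.]
  red [253. 169.] 11 [648.  10. 189.]
  red [257. 196.] 14 [542.  -7. 242.]
  red [258. 217.] 9 [492. -15. 134.]
```

View pics/wrist1.png

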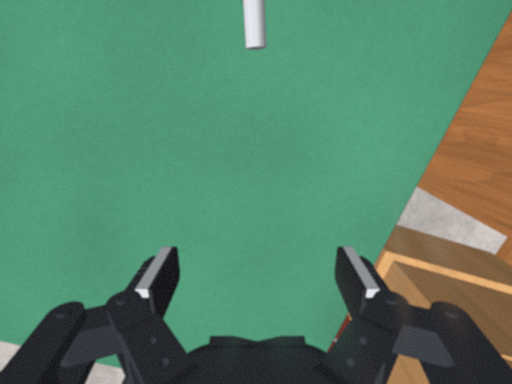

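Red balls found with depth: mid ≈ (571,-4), x axis yaw ≈ 0.15, top spoke leans about -20°. The wrist view shows only bench and open fingers. Empty rows may be what got the call refused, so I'll resend with full rows.

Emit:
send_rows:
  motion:
    - {"dx": 0, "dy": 0, "dz": -0.04, "roll": 0}
    - {"dx": 0, "dy": 0, "dz": -0.04, "roll": 0}
    - {"dx": 0.0263, "dy": -0.0239, "dz": -0.02, "roll": 0}
    - {"dx": 0.0263, "dy": -0.0239, "dz": 0, "roll": 0}
    - {"dx": 0.0263, "dy": -0.0239, "dz": 0, "roll": 0}
    - {"dx": 0.0263, "dy": -0.0239, "dz": 0, "roll": 0}
    - {"dx": 0.0263, "dy": -0.0239, "dz": 0, "roll": 0}
    - {"dx": 0.0263, "dy": -0.0239, "dz": 0, "roll": 0}
    - {"dx": 0.0263, "dy": -0.0239, "dz": 0, "roll": 0}
    - {"dx": 0.0263, "dy": -0.0239, "dz": 0, "roll": 0}
    - {"dx": 0.0263, "dy": -0.0239, "dz": 0, "roll": 0}
    - {"dx": 0.0263, "dy": -0.0239, "dz": 0, "roll": 0}
    - {"dx": 0.0263, "dy": -0.0239, "dz": 0, "roll": 0}
    - {"dx": 0.0263, "dy": -0.0239, "dz": 0, "roll": 0}
    - {"dx": 0.0263, "dy": -0.0239, "dz": 0, "roll": 0}
    - {"dx": 0.0263, "dy": -0.0239, "dz": 0, "roll": 0}
    - {"dx": 0.0263, "dy": -0.0239, "dz": 0, "roll": 0}
    - {"dx": 0.0263, "dy": -0.0239, "dz": 0, "roll": 0}
  fingers: 0.0
  newtons: 40

```text
t: 3.3
tcp_pos: [468.1, -74.4, 331.6]
orientation: [0.988, 0.157, 0.0, 0.0]
contact_force: [0.6, -0.8, 0.1]
grip_width: 0.001
grasp_force: 0.0
```

Emit:
send_rows:
  motion:
    - {"dx": 0.0255, "dy": -0.023, "dz": 0, "roll": 0}
    - {"dx": 0.0255, "dy": -0.023, "dz": 0, "roll": 0}
    - {"dx": 0, "dy": 0, "dz": 0, "roll": 4.8}
    - {"dx": 0, "dy": 0, "dz": 0, "roll": 4.8}
    - {"dx": 0, "dy": 0, "dz": 0, "roll": 0}

```text
t: 3.72
tcp_pos: [501.9, -15.8, 331.1]
orientation: [0.997, 0.073, -0.0, -0.0]
contact_force: [-0.9, 0.8, -0.2]
grip_width: -0.003
grasp_force: 0.0
```

```bash
python3 look.py 2
```

```text
t 3.72 tcp [501.9 -15.8 331.1] tx [ 0.989  0.146 -0.   ] tz [-0. -0. -1.] F [-0.9  0.8 -0.2]
wrist
  turnbuckle_mid 0.95 [254. 113.] [567.  -3. 155.]
  left_plate_face 0.66 [181. 113.] [555.  79. 155.]
  right_plate_face 0.82 [330. 112.] [581. -87. 155.]
  red [254.  21.] 427 [648.   9. 191.]
  red [255. 149.] 385 [544.  -7. 244.]
  red [256. 176.] 104 [491. -16. 136.]
scene
  turnbuckle_mid 0.57 [253. 194.] [563.  -8. 155.]
  left_plate_face 0.56 [266. 181.] [560.  65. 155.]
  right_plate_face 0.83 [242. 210.] [580. -85. 155.]
  red [248. 174.] 28 [544. -11. 241.]
  red [235. 189.] 21 [491. -19. 135.]
  red [276. 198.] 31 [652.   5. 190.]
  red [262. 212.] 14 [603.  -5.  83.]
top
  turnbuckle_mid 0.83 [253. 197.] [559.   5. 155.]
  left_plate_face 0.93 [233. 197.] [557.  74. 155.]
  right_plate_face 0.37 [278. 190.] [587. -81. 155.]
  red [258. 217.] 9 [491. -15. 136.]
```

View pics/wrist2.png

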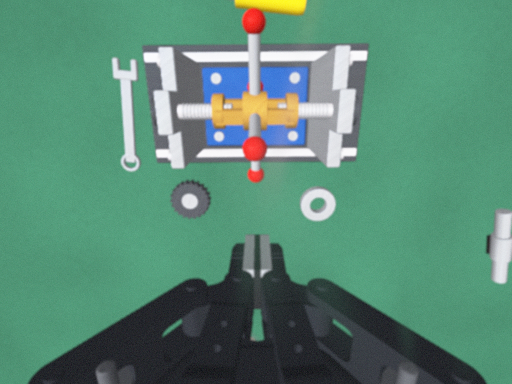

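The wrist view shows the closed fingers (256,250) in line with the spokes; balls at (254,21), (255,149), (256,176). Next I lower behind the top spoke and push.

Emit:
send_rows:
  motion:
    - {"dx": 0, "dy": 0, "dz": 0.04, "roll": 0}
    - {"dx": 0, "dy": 0, "dz": 0.04, "roll": 0}
    - {"dx": 0, "dy": 0, "dz": 0.042, "roll": 0}
    - {"dx": 0.01, "dy": -0.001, "dz": 0, "roll": 0}
    - {"dx": 0.01, "dy": -0.001, "dz": 0, "roll": 0}
    - {"dx": 0.01, "dy": 0, "dz": 0, "roll": 0}
    - {"dx": 0.01, "dy": 0, "dz": 0, "roll": 0}
    - {"dx": 0.01, "dy": 0, "dz": 0, "roll": 0}
    - {"dx": 0.01, "dy": 0, "dz": 0, "roll": 0}
    - {"dx": 0.01, "dy": 0, "dz": 0, "roll": 0}
    - {"dx": 0.01, "dy": 0, "dz": 0.004, "roll": 0}

```text
t: 5.23
tcp_pos: [580.2, -2.8, 206.1]
orientation: [0.997, 0.074, -0.001, 0.0]
contact_force: [-4.4, -0.3, 3.7]
grip_width: -0.001
grasp_force: 2.9
```

```bash
python3 look.py 3 scene wrist
```

```text
t 5.23 tcp [580.2  -2.8 206.1] tx [ 0.989  0.148 -0.002] tz [-0.002 -0.    -1.   ] F [-4.4 -0.3  3.7]
scene
  turnbuckle_mid 0.98 [252. 193.] [559. -10. 155.]
  left_plate_face 0.74 [264. 182.] [559.  55. 155.]
  right_plate_face 0.57 [242. 212.] [586. -89. 155.]
  red [236. 177.] 28 [497. -20. 200.]
  red [265. 183.] 32 [607.  -2. 237.]
  red [275. 210.] 22 [649.   7. 124.]
wrist
  turnbuckle_mid 0.56 [254. 224.] [571.  -2. 155.]
  left_plate_face 0.82 [152. 226.] [557.  76. 155.]
  right_plate_face 0.8 [360. 225.] [582. -83. 155.]
  red [255. 120.] 407 [646.   8. 123.]
  red [250. 220.] 715 [612.   5. 237.]
  red [257. 337.] 90 [506. -14. 199.]
```

Emit:
send_rows:
  motion:
    - {"dx": 0.007, "dy": 0, "dz": 0.004, "roll": 0}
    - {"dx": 0.007, "dy": 0, "dz": 0.004, "roll": 0}
    - {"dx": 0.005, "dy": 0, "dz": 0.005, "roll": 0}
    - {"dx": 0.005, "dy": 0, "dz": 0.005, "roll": 0}
    - {"dx": 0.004, "dy": 0, "dz": 0.006, "roll": 0}
    - {"dx": 0.003, "dy": 0, "dz": 0.006, "roll": 0}
    - {"dx": 0, "dy": 0, "dz": 0, "roll": 0}

```text
t: 6.22
tcp_pos: [612.1, 2.0, 173.8]
orientation: [0.997, 0.074, -0.0, -0.0]
contact_force: [0.9, -0.2, 0.9]
grip_width: 0.001
grasp_force: 0.7
```

```bash
python3 look.py 4 scene wrist
```

```text
t 6.22 tcp [612.1   2.  173.8] tx [ 0.989  0.148 -0.   ] tz [-0.  0. -1.] F [ 0.9 -0.2  0.9]
scene
  turnbuckle_mid 0.94 [252. 195.] [564. -16. 155.]
  left_plate_face 0.86 [263. 184.] [561.  47. 155.]
  right_plate_face 0.65 [244. 209.] [583. -74. 155.]
  red [250. 175.] 28 [552. -10. 245.]
  red [235. 187.] 20 [490. -19. 142.]
  red [277. 200.] 26 [653.   6. 184.]
  red [260. 212.] 15 [595.  -6.  81.]
wrist
  left_plate_face 0.85 [148. 283.] [560.  72. 155.]
  right_plate_face 0.97 [362. 281.] [583. -77. 155.]
  red [248. 179.] 676 [654.  13. 184.]
```

Emit:
send_rows:
  motion:
    - {"dx": 0, "dy": 0, "dz": -0.04, "roll": 0}
    - {"dx": 0, "dy": 0, "dz": -0.04, "roll": 0}
    - {"dx": 0, "dy": 0, "dz": -0.04, "roll": 0}
    - {"dx": -0.038, "dy": 0, "dz": 0, "roll": 0}
    - {"dx": -0.038, "dy": 0, "dz": 0, "roll": 0}
    - {"dx": -0.038, "dy": 0, "dz": 0, "roll": 0}
    - {"dx": 0, "dy": 0, "dz": 0, "roll": 0}
    - {"dx": 0, "dy": 0, "dz": 0.03, "roll": 0}
    - {"dx": 0, "dy": 0, "dz": 0.03, "roll": 0}
    - {"dx": 0, "dy": 0, "dz": 0.027, "roll": 0}
    - {"dx": 0, "dy": 0, "dz": 0, "roll": 0}

```text
t: 7.53
tcp_pos: [496.1, -14.9, 202.1]
orientation: [0.997, 0.074, -0.005, -0.001]
contact_force: [-0.1, -0.7, -0.7]
grip_width: -0.004
grasp_force: 0.0
```

```bash
python3 look.py 5 scene wrist
```

```text
t 7.53 tcp [496.1 -14.9 202.1] tx [ 0.989  0.148 -0.009] tz [-0.01   0.001 -1.   ] F [-0.1 -0.7 -0.7]
scene
  turnbuckle_mid 0.57 [251. 196.] [565. -22. 155.]
  left_plate_face 0.67 [263. 184.] [560.  48. 155.]
  right_plate_face 0.68 [242. 209.] [577. -79. 155.]
  red [250. 175.] 28 [552. -10. 245.]
  red [235. 187.] 20 [490. -20. 143.]
  red [277. 200.] 25 [653.   5. 184.]
  red [260. 212.] 15 [595.  -5.  80.]
wrist
  turnbuckle_mid 0.87 [253. 119.] [567.  -2. 155.]
  left_plate_face 0.62 [144. 114.] [559.  74. 155.]
  red [251. 176.] 1479 [551.  -5. 245.]
  red [274. 168.] 9 [555. -14. 242.]
  red [275. 174.] 13 [552. -15. 243.]
  red [269. 177.] 8 [552. -12. 245.]
  red [255. 214.] 182 [490. -15. 141.]
```

View pics/wrist5.png

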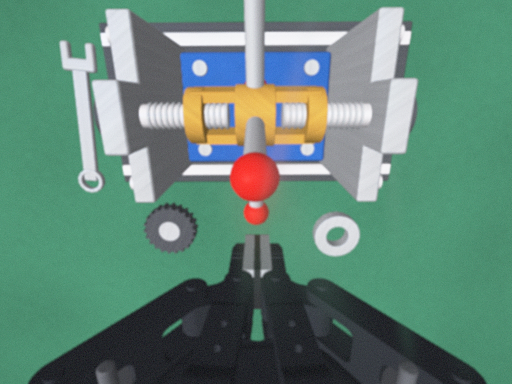

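The next spoke is up (ball at (255,177)) with the fingers behind it. Second push, in short stages so I can watch the force.

Emit:
send_rows:
  motion:
    - {"dx": 0.015, "dy": 0, "dz": -0.005, "roll": 0}
    - {"dx": 0.01, "dy": 0, "dz": 0, "roll": 0}
    - {"dx": 0.01, "dy": 0, "dz": 0, "roll": 0}
    - {"dx": 0.01, "dy": 0, "dz": 0, "roll": 0}
    - {"dx": 0.01, "dy": 0, "dz": 0, "roll": 0}
    - {"dx": 0.01, "dy": 0, "dz": 0, "roll": 0}
    - {"dx": 0, "dy": 0, "dz": 0, "roll": 0}

```text
t: 8.52
tcp_pos: [563.9, -5.3, 214.0]
orientation: [0.997, 0.074, 0.0, 0.0]
contact_force: [0.1, 0.7, 0.6]
grip_width: -0.001
grasp_force: 0.0
```

Emit:
send_rows:
  motion:
    - {"dx": 0.008, "dy": 0, "dz": 0, "roll": 0}
    - {"dx": 0.007, "dy": 0, "dz": 0, "roll": 0}
    - {"dx": 0, "dy": 0, "dz": 0, "roll": 0}

```text
t: 8.77
tcp_pos: [578.1, -3.3, 213.1]
orientation: [0.997, 0.074, -0.0, 0.0]
contact_force: [-1.1, -0.9, -0.2]
grip_width: -0.001
grasp_force: 0.7
```

```bash
python3 look.py 6 scene wrist
```

```text
t 8.77 tcp [578.1  -3.3 213.1] tx [ 0.989  0.148 -0.001] tz [-0.001 -0.    -1.   ] F [-1.1 -0.9 -0.2]
scene
  turnbuckle_mid 0.96 [253. 195.] [566. -12. 155.]
  left_plate_face 0.66 [263. 184.] [561.  47. 155.]
  red [236. 178.] 28 [494. -18. 195.]
  red [264. 182.] 29 [604.  -3. 240.]
  red [276. 209.] 22 [651.   5. 132.]
wrist
  turnbuckle_mid 0.93 [256. 220.] [568.  -4. 155.]
  left_plate_face 0.84 [162. 217.] [559.  71. 155.]
  right_plate_face 0.81 [345. 216.] [581. -74. 155.]
  red [255. 111.] 434 [650.   9. 132.]
  red [243. 220.] 332 [605.   8. 239.]
  red [268. 233.] 170 [601.  -5. 241.]
  red [257. 330.] 271 [497. -15. 195.]
```

Emit:
send_rows:
  motion:
    - {"dx": 0.004, "dy": 0, "dz": 0.001, "roll": 0}
    - {"dx": 0, "dy": 0, "dz": 0, "roll": 0}

```text
t: 9.33
tcp_pos: [581.7, -2.7, 212.7]
orientation: [0.997, 0.074, -0.0, 0.0]
contact_force: [-2.5, -0.6, 1.9]
grip_width: 0.005
grasp_force: 1.5
```

Emit:
send_rows:
  motion:
    - {"dx": 0.003, "dy": 0, "dz": 0.001, "roll": 0}
    - {"dx": 0, "dy": 0, "dz": 0, "roll": 0}

```text
t: 9.5
tcp_pos: [583.8, -2.3, 212.1]
orientation: [0.997, 0.074, -0.001, 0.0]
contact_force: [-7.5, -0.4, 4.2]
grip_width: -0.002
grasp_force: 4.2
```

```bash
python3 look.py 7 scene wrist
```

```text
t 9.5 tcp [583.8  -2.3 212.1] tx [ 0.989  0.148 -0.002] tz [-0.002 -0.    -1.   ] F [-7.5 -0.4  4.2]
scene
  turnbuckle_mid 0.66 [263. 184.] [561.  48. 155.]
  left_plate_face 0.95 [262. 184.] [559.  44. 155.]
  right_plate_face 0.63 [245. 208.] [583. -73. 155.]
  red [236. 177.] 29 [496. -17. 199.]
  red [266. 184.] 28 [610.  -3. 239.]
  red [275. 210.] 24 [649.   4. 126.]
wrist
  left_plate_face 0.63 [164. 224.] [560.  70. 155.]
  right_plate_face 0.84 [347. 225.] [580. -75. 155.]
  red [255. 122.] 389 [647.   9. 126.]
  red [243. 219.] 314 [611.   9. 237.]
  red [271. 231.] 96 [608.  -5. 238.]
  red [257. 335.] 157 [503. -14. 199.]
```

Emit:
send_rows:
  motion:
    - {"dx": 0.004, "dy": 0, "dz": 0.001, "roll": 0}
    - {"dx": 0, "dy": 0, "dz": 0, "roll": 0}

```text
t: 10.07
tcp_pos: [584.5, -2.2, 211.9]
orientation: [0.997, 0.074, -0.005, 0.0]
contact_force: [-23.5, -1.6, 12.4]
grip_width: -0.003
grasp_force: 12.8
```

Emit:
send_rows:
  motion:
    - {"dx": 0.002, "dy": 0, "dz": 0.001, "roll": 0}
    - {"dx": 0, "dy": 0, "dz": 0, "roll": 0}

```text
t: 10.23
tcp_pos: [584.8, -2.1, 211.7]
orientation: [0.997, 0.074, -0.007, 0.0]
contact_force: [-31.5, -2.8, 16.9]
grip_width: -0.001
grasp_force: 17.7
```

```bash
python3 look.py 8 scene wrist
```

```text
t 10.23 tcp [584.8  -2.1 211.7] tx [ 0.989  0.147 -0.013] tz [-0.013 -0.002 -1.   ] F [-31.5  -2.8  16.9]
scene
  turnbuckle_mid 0.93 [250. 194.] [559. -17. 155.]
  left_plate_face 0.81 [263. 184.] [561.  47. 155.]
  right_plate_face 0.93 [245. 207.] [581. -69. 155.]
  red [236. 177.] 29 [496. -17. 198.]
  red [266. 184.] 29 [610.  -2. 237.]
  red [275. 210.] 24 [648.   5. 123.]
wrist
  left_plate_face 0.65 [162. 224.] [560.  72. 155.]
  right_plate_face 0.96 [348. 225.] [581. -76. 155.]
  red [255. 122.] 399 [647.   9. 125.]
  red [242. 223.] 278 [611.   9. 237.]
  red [270. 233.] 140 [608.  -5. 238.]
  red [256. 247.] 17 [601.   1. 239.]
  red [257. 335.] 154 [503. -14. 199.]
```

View pics/wrist8.png

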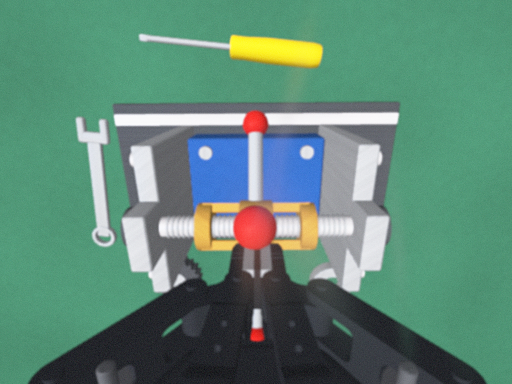

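The force climbs with no more turn, so it's at the hard stop. The plates (about x 185 and 325 px at their feet) are up against the blue housing. I'll back off and lift.

Emit:
send_rows:
  motion:
    - {"dx": -0.015, "dy": 0, "dz": 0, "roll": 0}
    - {"dx": -0.01, "dy": 0, "dz": -0.02, "roll": 0}
    - {"dx": 0, "dy": 0, "dz": -0.04, "roll": 0}
    - {"dx": 0, "dy": 0, "dz": -0.04, "roll": 0}
    - {"dx": -0.02, "dy": 0, "dz": -0.02, "roll": 0}
    - {"dx": 0, "dy": 0, "dz": 0, "roll": 0}
    - {"dx": 0, "dy": 0, "dz": 0, "roll": 0}

```text
t: 11.22
tcp_pos: [546.5, -8.0, 331.9]
orientation: [0.997, 0.074, 0.003, 0.0]
contact_force: [-0.2, -0.6, -0.8]
grip_width: -0.002
grasp_force: 0.0
```

```bash
python3 look.py 9 wrist scene
```

```text
t 11.22 tcp [546.5  -8.  331.9] tx [0.989 0.148 0.005] tz [ 0.005 -0.    -1.   ] F [-0.2 -0.6 -0.8]
wrist
  turnbuckle_mid 0.58 [256. 155.] [566.  -5. 155.]
  left_plate_face 0.89 [192. 151.] [559.  71. 155.]
  red [256.  82.] 170 [646.   9. 126.]
  red [255. 125.] 397 [608.   3. 240.]
scene
  turnbuckle_mid 0.76 [253. 197.] [574. -20. 155.]
  left_plate_face 0.6 [263. 188.] [572.  32. 155.]
  right_plate_face 0.92 [243. 208.] [578. -76. 155.]
  red [236. 177.] 30 [496. -17. 200.]
  red [266. 184.] 29 [610.  -3. 239.]
  red [275. 210.] 24 [649.   5. 125.]
```

View pics/wrist9.png

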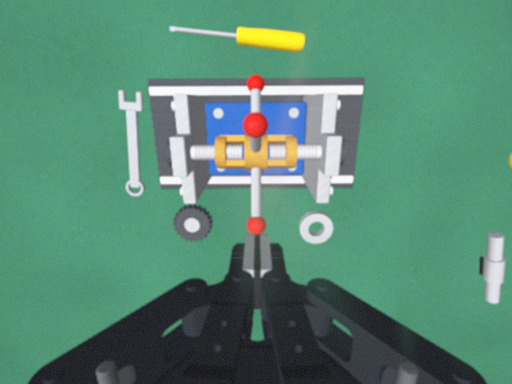

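The fingers are clear. The spokes stayed put (balls at (255,125), (256,82), (256,225)), the plates are against the housing and the tools are undisturbed.

```bash
python3 -c "
from plant import r
print(r.close_job())"
```

```text
the job is handed in; nothing more can be done
None
```

I turned the turnbuckle to its hard stop: the push force rose to about 35 N with no further turn. Both side plates look home against the housing in the pictures, the arm is clear, no tools seen near the jig moved, and I handed the job in at about 11 s; no verdict came back.

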